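# Close a specimen box with its tongued glass lid

### The job

Close the specimen box with its glazed lid: hold the lid at an angle and slip its dark tongue into the groove under the box's dark rail, then lower the lid flat into its recess without letting it drop. Then turn the brass catch across until it points in over the lid to lock it, and let go of everything, leaving the tray, the jar and the lens where they are.

Things in the scene. Friction and masses are not known exactly. Their poses are not given: they have to be found in the camera images.
- drawer: Open light-wood specimen box with pinned insects, fixed to the table, 248 mm (x) by 196 mm (y). Origin: centre of the lid recess, at table height; z up. -x is the side with the dark groove rail (28 mm wide, top 73 mm up), +x the lip with the brass catch. At yaw 0 the rail faces the robot.
- groove (a point): Middle of the groove's mouth, on its floor: x = -100, y = 0, z = 50 mm in the box's frame; axes as the box's. The groove runs under the dark rail, open towards +x: 11 mm high, 16 mm deep, 196 mm long. Its floor continues level into the ledge of the recess.
- recess (a point): Centre of the lid recess, at ledge height, 50 mm above the box's origin; axes as the box's. The lid rests on this ledge, closed when its origin is here and its axes agree (play 2 to 3 mm). Side rims: inner faces y = +-88.5 mm, 12 mm high. Far lip: inner face x = +97.5 mm, 16 mm high. So the lid goes in only tongue first, tilted 0.1 to 0.3 rad with its catch side raised.
- lid: Loose glazed lid, 0.3 to 0.54 kg, lying flat on the table, handle up. Light-wood frame 190 (x) by 170 (y) by 16 mm. Origin: centre of the frame's underside; z up through the handle; -x is the edge with the dark tongue.
- lid_handle (a point): On the lid's dark upright handle, 38 mm above the lid's origin: where to grip. Axes as the lid's. The handle stands on a wooden cross rail at the lid's centre: 16 mm thick (x), 70 mm long (y), from 16 to 50 mm above the lid's origin; grip it across its thickness, along x.
- lid_tongue (a point): Middle of the tongue's tip, lower edge, x = -113 mm in the lid's frame. Axes as the lid's. The dark tongue is 6 mm thick, level with the lid's underside, 150 mm long (y) and stands 18 mm out of the frame (x = -95 to -113 mm).
- catch (a joint): Angle of the brass catch on the box's +x lip, about the vertical, counter-clockwise from above positive, range -0.45 to 1.65 rad. 0: arm points along the box's +y, clear of the lid; 1.57: arm points to -x, over the lid. It starts between -0.35 and 0.05, turns stiffly (0.05 N m) and stays where left.
- catch_grip (a point): On the catch's turning axis (x = 111.5 mm, y = 0 in the box's frame), 88.5 mm above the table. y points along the arm, x across it. The catch's flat arm reaches 40 mm out; on it stands a brass fin 10 mm thick, 76.5 to 98.5 mm above the table, from 14 mm behind the axis to 32 mm out. Pinch the fin at the axis, along x, and turn on the spot.
- catch_end (a point): On the catch's fin, 30 mm out from the axis along the arm, 88.5 mm above the table.
- unit_tray: Bystander: small white open tray, 70 by 55 by 30 mm. Origin: centre of its underside.
- jar: Bystander: amber jar with black cap, 44 mm across, 60 mm high. Origin: centre of its underside.
- magnifier: Bystander: hand lens lying flat, round black rim 52 mm across, wooden handle to -x, 10 mm high. Origin: centre of the lens, underside.

How it is judged (in metres and radians):
On the way, in this order (a step that is already met when the one before it is completed fails the run):
1. the tongue is at least 5 mm inside the groove while the lid is still angled (more than 0.06 rad) (x of lid_tongue in the frame of drawer below -0.105 m and y of lid_tongue in the frame of drawer between -0.02 and 0.02 m and z of lid_tongue in the frame of drawer between 0.045 and 0.06 m and angle between lid's own z axis and vertical above 0.06 rad), for 0.1 s.
2. the lid lies flat in its recess, tongue in the groove, the catch not yet turned (x of lid in the frame of drawer between -0.007 and 0.007 m and y of lid in the frame of drawer between -0.008 and 0.008 m and z of lid in the frame of drawer between 0.045 and 0.054 m and angle between lid's own z axis and vertical below 0.03 rad and angle between the x axis of lid and the x axis of drawer, either way round below 0.07 rad and value of joint catch below 0.6 rad), for 0.2 s.
At the end, for the whole second after the job is handed in: The lid lies at rest, flat (within 0.03 rad) in the recess of the box: its origin 45 to 54 mm above the box's, within 7 mm in x and 8 mm in y, turned less than 0.07 rad; and the catch is turned past 1.1 rad, over the lid (x of lid in the frame of drawer between -0.007 and 0.007 m and y of lid in the frame of drawer between -0.008 and 0.008 m and z of lid in the frame of drawer between 0.045 and 0.054 m and angle between lid's own z axis and vertical below 0.03 rad and angle between the x axis of lid and the x axis of drawer, either way round below 0.07 rad and value of joint catch above 1.1 rad and linear speed of lid below 0.02 m/s); the robot touches nothing.
It fails at once if the lid is dropped or slammed onto the box (turning faster than 3 rad/s within 50 mm, level distance, of its place) (horizontal distance between lid and drawer below 0.05 m and angular speed of lid above 3 rad/s).
It fails at once if the white tray is pushed more than 20 mm (distance of unit_tray from where it was at the start of the episode above 0.02 m).
It fails at once if the amber jar is pushed more than 20 mm (distance of jar from where it was at the start of the episode above 0.02 m).
It fails at once if the hand lens is pushed more than 20 mm (distance of magnifier from where it was at the start of the episode above 0.02 m).
It also fails if it takes over 48 s, if anything falls off the work surface, if the arm or the gripper's body presses on something with over 40 N, if the wrist force passes 120 N, or if a joint passes its speed limit or range.

### The arm

A 7-joint arm with a two-finger parallel gripper is mounted at the origin on the work surface. World frame = base frame: x ahead of the robot, y to its left, z up, the work surface at z = 0. Lengths are in m, angles in degrees, forces in N, time in s.
With the tool pointing down it reaches from about 0.4 to 0.75 m from the base axis. Payload 19.5 kg.
Tool frame: the origin (TCP) lies on the front face of the gripper's body, between the roots of the fingers; the fingertips stand 73 mm ahead of it and the grasp point (between the pads) lies 54 mm ahead of it; z points along the fingers, y is the line along which they close (so a half turn about z gives the same grasp; the last joint's range is limited). The gripper opens to 85 mm and grips with 20 to 120 N. Pads are 22 mm wide; open, the fingers measure 114 mm over their backs; the gripper's body (76 mm by 85 mm) begins 54 mm behind the grasp point. The pads swing forward as they close: fully open they stand 13 mm farther back than shut.
Start: joints at [72.439, 40.479, -1.581, 85.061, 1.261, 54.483, -4.326], TCP at [0.15, -0.555, 0.304] pointing down, gripper open.
Joint ranges: [-155.06, 155.06], [-18.47, 123.98], [-90, 86.84], [0, 140.48], [-83.41, 263.41], [0, 116], [-161.91, 161.91]. Speed limits (degrees/s): [108.29, 108.29, 147.25, 147.25, 172.46, 172.46, 172.46].

### API

Orientations are given as a 3x3 rotation matrix whose columns are the frame's x, y, z axes.
In Python, from plant import * gives the robot as it stands.
- The arm moves only by the tool carry_out, never from a script. Its argument "commands" is a list of rows, each a list of 6 numbers: the shift along the tool's x, y, z in cm, then the turn, a rotation vector about the tool's x, y, z in rad. A call has 1 to 12 rows; each row is the pose to reach, as a shift and turn from the pose commanded when the call began, along the tool's axes at that moment; what a row does not reach only later rows make up. A row lasts 1/12 s, in which the tool goes at most 41.7 mm and 7.16 degrees, less where a joint would pass 70% of its speed; a pose out of reach is approached as far as the arm can. A call with a gripper value outside its range is refused whole. "hand" is the gripper command: -1 is shut, 1 is fully open, values between are in proportion, set as the call begins (left out, the last holds). The fingers move at their own pace and stop on an object; "newtons" is the grip in N (left out, the last holds). Time passes only in rows, so rows that repeat a pose let the fingers close. It gives the time, the measured TCP pose, the force, the opening and the grip force at its end, in the units of the state.
- read_state(): the state, without advancing time (a new reading comes with each control period).
- read_camera(name): name is "scene" or "top" or "wrist"; returns the picture (420x560x3 uint8, red, green, blue); there is no depth.
- camera_model(name): a dict with "intrinsics" (3x3 intrinsics, pixels), "pose" (4x4, takes a point from camera to world coordinates). Camera axes: x right, y up, looking along -z (the intrinsics and any distortion apply to the point x, -y, -z); pixel columns grow to the right and rows downward; lengths in m; the calibration is good to about 2 mm. The wrist camera is an equidistant fisheye: a pixel r from the principal point sees the ray r / f radians off the axis. A picture is of the moment at which its call begins: read the wrist's pose just before it. camera_model takes no time and is no camera call; for the wrist camera it gives the pose at the moment of the call.
- job_done(): hands the job in; it is judged then, once.
The state is a dict: "clock": time; "joints": joint angles; "qvel": joint speeds; "tau": joint torques, N m; "tcp_pos": TCP position; "tcp_rot": TCP orientation; "contact_force": force on the tool from outside, world axes, zero at the start; "torque": the same for the moment, N m; "finger_gap": finger opening in m; "grip_force": force on a finger pad.
Only numpy, scipy, OpenCV 4.12 (cv2) and the standard library are available. Lean on these libraries where they do the work, as an engineer would, in place of code of your own. Each camera call takes 0.05 s, during which the arm holds its last target. There are 200 camera calls.

## Working session

There is one attempt and no reset: what is moved stays moved. The work goes in short steps, Python scripts to look and compute and a tool call to move; the robot and the scene stay as the last step left them, time stands still between calls to the robot, and variables do not carry over. Pictures are saved under pics/ and viewed, at most 10 in all, crops included, and the job is handed in when it is done.

Besides the shell and the picture viewer there is one more tool, called after "Emit:" as name([rows], argument=value, ...), one row to a line, values as JSON. carry_out: Moves the arm, as the interface text tells. Its arguments: {"type":"object","properties":{"commands":{"type":"array"},"hand":{"type":"number"},"newtons":{"type":"number"}},"required":["commands"]}

```bash
ls; mkdir -p pics; python3 - <<'E'
from plant import *
import cv2,numpy as np
s=read_state();print(s['clock'],s['tcp_pos'],s['tcp_rot'],s['finger_gap'])
for n in("scene","top"):
    im=read_camera(n);cv2.imwrite(f'pics/{n}0.png',im[:,:,::-1]);m=camera_model(n);print(n,m)
a=cv2.imread('pics/scene0.png');b=cv2.imread('pics/top0.png')
E
```

```text
pics
0.0 [ 0.15045366 -0.55478719  0.30343472] [[ 9.65144899e-01  2.61715948e-01 -2.94309966e-04]
 [ 2.61716112e-01 -9.65144372e-01  1.00849208e-03]
 [-2.01131452e-05 -1.05036665e-03 -9.99999448e-01]] 0.08534053031491916
scene {'intrinsics': array([[392.45713566,   0.        , 276.10373619],
       [  0.        , 392.45713566, 209.49257645],
       [  0.        ,   0.        ,   1.        ]]), 'pose': array([[ 0.28719076, -0.72712005,  0.62355265,  1.07986608],
       [ 0.95787077,  0.21953411, -0.18517118, -0.15574535],
       [-0.0022494 ,  0.6504623 ,  0.75953521,  0.65921799],
       [ 0.        ,  0.        ,  0.        ,  1.        ]])}
top {'intrinsics': array([[477.2168734 ,   0.        , 278.2514317 ],
       [  0.        , 477.2168734 , 208.89313644],
       [  0.        ,   0.        ,   1.        ]]), 'pose': array([[ 0.05097512,  0.97763867, -0.20402   ,  0.40449523],
       [-0.99869501,  0.04925885, -0.01348515, -0.01707328],
       [-0.00313382,  0.20444116,  0.97887384,  1.00152748],
       [ 0.        ,  0.        ,  0.        ,  1.        ]])}
```

View pics/scene0.png

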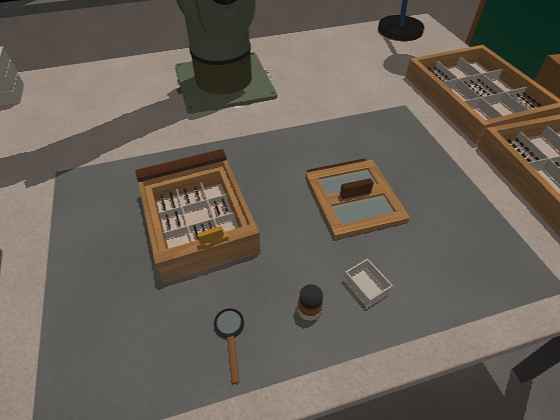

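View pics/top0.png

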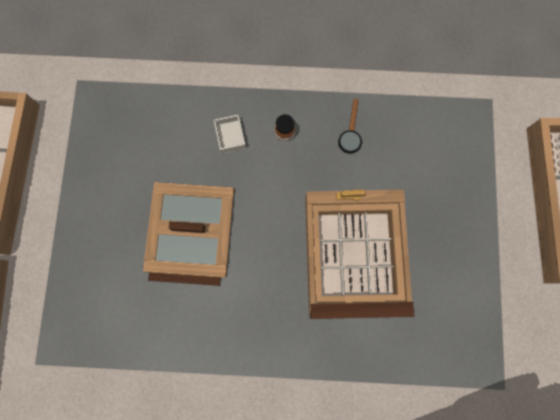

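The scene view shows the box on the left (rail at 180,163; catch at 210,237) and the lid on the right (handle at 356,188). The top view shows the lid at about (190,230), the box at about (358,255), the catch at (352,194) and the tray, jar and lens along the top.

```bash
cat > h.py <<'E'
import cv2,numpy as np
from plant import *
def ray(m,uv):
    K,P=m['intrinsics'],m['pose']
    d=np.linalg.inv(K)@np.array([uv[0],uv[1],1.]);d=P[:3,:3]@np.array([d[0],-d[1],-d[2]])
    return P[:3,3],d/np.linalg.norm(d)
def onz(m,uv,z):
    o,d=ray(m,uv);return o+d*(z-o[2])/d[2]
def tri(rs):
    A=0;b=0
    for o,d in rs:
        M=np.eye(3)-np.outer(d,d);A=A+M;b=b+M@o
    x=np.linalg.solve(A,b);return x,[round(np.linalg.norm((np.eye(3)-np.outer(d,d))@(x-o))*1e3,1) for o,d in rs]
def big(mask,roi):
    z=np.zeros_like(mask);x0,y0,x1,y1=roi;z[y0:y1,x0:x1]=mask[y0:y1,x0:x1]
    c,_=cv2.findContours(z,cv2.RETR_EXTERNAL,cv2.CHAIN_APPROX_NONE);return max(c,key=cv2.contourArea)
E
python3 - <<'E'
from h import *
np.set_printoptions(precision=3,suppress=True)
S=cv2.imread('pics/scene0.png');T=cv2.imread('pics/top0.png')
for n,I,pts in(('top',T,[(358,309),(190,280),(186,227),(352,194),(315,200),(152,230),(200,240),(100,150)]),('scene',S,[(180,163),(356,188),(210,237),(175,250),(335,164),(100,250),(350,232)])):
    H=cv2.cvtColor(I,cv2.COLOR_BGR2HSV)
    for p in pts: print(n,p,I[p[1],p[0]],H[p[1],p[0]])
ms,mt=camera_model('scene'),camera_model('top')
def masks(I):
    H=cv2.cvtColor(I,cv2.COLOR_BGR2HSV);h,s,v=H[...,0],H[...,1],H[...,2]
    dark=((s>100)&(v<85)&((h<13)|(h>170))).astype(np.uint8)*255
    wood=((s>90)&(v>85)&(h<20)).astype(np.uint8)*255
    gold=((s>170)&(v>90)&(h>=17)&(h<28)).astype(np.uint8)*255
    return dark,wood,gold
for n,I,rois in(('scene',S,dict(rail=(125,145,240,185),handle=(335,170,378,202),lid=(295,150,415,240),catch=(185,220,235,252))),('top',T,dict(rail=(295,285,420,325),handle=(160,212,210,240),lid=(135,175,240,290),catch=(330,180,375,205)))):
    d,w,g=masks(I)
    for k,r in rois.items():
        m={'rail':d,'handle':d,'lid':w,'catch':g}[k]
        c=big(m,r);R=cv2.minAreaRect(c);print(n,k,cv2.contourArea(c),np.round(cv2.boxPoints(R),1).tolist())
E
python3 - <<'E'
import cv2,numpy as np
S=cv2.imread('pics/scene0.png');T=cv2.imread('pics/top0.png')
a=cv2.resize(T[175:325,290:425],None,fx=3,fy=4);a=cv2.resize(T[175:325,290:425],(405,450),interpolation=cv2.INTER_CUBIC);b=cv2.resize(T[175:300,135:245],(396,450),interpolation=cv2.INTER_CUBIC)
cv2.imwrite('pics/c1.png',np.hstack([a,b]))
E
```

```text
top (358, 309) [35 50 79] [ 10 142  79]
top (190, 280) [37 51 79] [ 10 136  79]
top (186, 227) [39 55 83] [ 11 135  83]
top (352, 194) [ 67 121 159] [ 18 148 159]
top (315, 200) [ 93 128 167] [ 14 113 167]
top (152, 230) [ 95 131 172] [ 14 114 172]
top (200, 240) [139 144 137] [ 69  12 144]
top (100, 150) [104 109 109] [ 30  12 109]
scene (180, 163) [27 45 72] [ 12 159  72]
scene (356, 188) [20 29 43] [ 12 136  43]
scene (210, 237) [27 66 92] [ 18 180  92]
scene (175, 250) [ 64 101 140] [ 15 138 140]
scene (335, 164) [31 45 71] [ 11 144  71]
scene (100, 250) [87 90 91] [23 11 91]
scene (350, 232) [41 63 87] [ 14 135  87]
scene rail 970.0 [[134.89999389648438, 169.8000030517578], [223.10000610351562, 147.5], [226.10000610351562, 159.5], [138.0, 181.8000030517578]]
scene handle 398.5 [[338.1000061035156, 184.60000610351562], [371.3999938964844, 177.89999389648438], [374.20001220703125, 192.0], [340.8999938964844, 198.60000610351562]]
scene lid 4810.0 [[305.5, 172.39999389648438], [389.3999938964844, 148.5], [409.20001220703125, 217.6999969482422], [325.29998779296875, 241.6000061035156
[... 282 characters left out ...]
38964844, 311.79998779296875], [311.0, 317.1000061035156]]
top handle 218.5 [[169.60000610351562, 229.6999969482422], [170.10000610351562, 221.89999389648438], [204.39999389648438, 223.89999389648438], [204.0, 231.8000030517578]]
top lid 7224.0 [[143.0, 272.3999938964844], [151.60000610351562, 180.0], [233.5, 187.60000610351562], [225.0, 280.0]]Traceback (most recent call last):
  File "<stdin>", line 18, in <module>
  File "h.py", line 16, in big
    c,_=cv2.findContours(z,cv2.RETR_EXTERNAL,cv2.CHAIN_APPROX_NONE);return max(c,key=cv2.contourArea)
                                                                           ~~~^^^^^^^^^^^^^^^^^^^^^^^
ValueError: max() iterable argument is empty
```

View pics/c1.png

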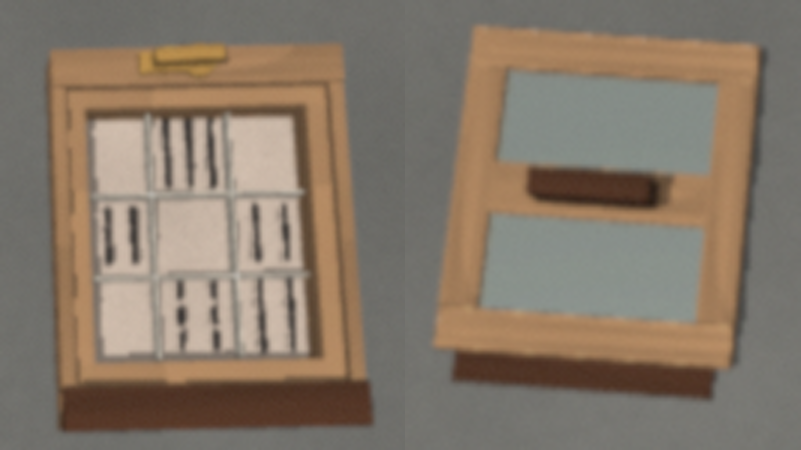

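The crop shows the rail (dark, bottom) and the tongue (dark, bottom) both facing the robot. The catch arm points left (+y). Next I turn these pixels into positions.

```bash
python3 - <<'E'
from h import *
np.set_printoptions(precision=4,suppress=True)
S=cv2.imread('pics/scene0.png');T=cv2.imread('pics/top0.png')
ms,mt=camera_model('scene'),camera_model('top')
def hsv(I): return cv2.split(cv2.cvtColor(I,cv2.COLOR_BGR2HSV))
h,s,v=hsv(T)
def rect(name,c,z,m=mt):
    P=np.array([onz(m,p,z)[:2] for p in c[:,0,:].astype(float)],np.float32)
    (cx,cy),(a,b),an=cv2.minAreaRect(P);print(name,cx,cy,'size',a,b,'ang',an);return P
u=np.uint8
lidm=u((s>90)&(v>60)&(h<20))*255
c=big(lidm,(135,175,240,292)); rect('lid frame+tongue top z.016',c,.016)
c=big(u((s>90)&(v>115)&(h<20))*255,(135,175,240,292)); rect('lid frame top z.016',c,.016)
dk=u((s>100)&(v<100)&(h<14))*255
c=big(dk,(160,212,210,240)); rect('handle top z.05',c,.05)
c=big(dk,(295,295,420,325)); rect('rail top z.073',c,.073)
c=big(dk,(135,270,240,292)); rect('tongue top z.006',c,.006)
c=big(u((s>135)&(v>110)&(h>=16)&(h<28))*255,(330,180,375,205)); rect('catch z.0985',c,.0985)
c=big(u((s>90)&(v>60)&(h<22))*255,(295,180,420,325)); rect('box',c,.066)
# heights via two views: rail top corners & handle centre
def poly(I,roi,vmax):
    h,s,v=hsv(I);c=big(u((s>100)&(v<vmax)&(h<14))*255,roi);return cv2.boxPoints(cv2.minAreaRect(c))
ct=poly(T,(160,212,210,240),100).mean(0);cs=poly(S,(335,170,378,202),80)
print('handle tri',tri([ray(mt,ct),ray(ms,cs[np.argsort(cs[:,1])[:2]].mean(0))]),cs)
rt=poly(T,(295,295,420,325),100);rs=poly(S,(125,145,240,185),85)
print(rt,rs)
# rail far-edge (-x) ends: top view bottom row corners vs scene upper corners
bt=rt[np.argsort(rt[:,1])[2:]];bt=bt[np.argsort(bt[:,0])]   # left=+y
us=rs[np.argsort(rs[:,1])];l=rs[np.argsort(rs[:,0])][:2];r=rs[np.argsort(rs[:,0])][2:]
L=l[np.argmin(l[:,1])];R=r[np.argmin(r[:,1])]
print('rail -x corner +y',tri([ray(mt,bt[0]),ray(ms,R)]));print('rail -x corner -y',tri([ray(mt,bt[1]),ray(ms,L)]))
# bystanders approx
for n,p in(('tray',(231,133)),('jar',(285,122)),('lens',(350,141))): print(n,onz(mt,p,.02))
E
```

```text
lid frame+tongue top z.016 0.550315260887146 0.18140804767608643 size 0.17076757550239563 0.20619699358940125 ang 88.8833236694336
lid frame top z.016 0.5582578182220459 0.18164058029651642 size 0.1698330193758011 0.1905185878276825 ang 88.98535919189453
handle top z.05 0.5561870336532593 0.17832273244857788 size 0.07288005203008652 0.017678160220384598 ang 89.02965545654297
rail top z.073 0.410433292388916 -0.17203892767429352 size 0.026753686368465424 0.19568969309329987 ang 3.9418818950653076
tongue top z.006 0.45546093583106995 0.18383443355560303 size 0.14611192047595978 0.015135384164750576 ang 88.96003723144531
catch z.0985 0.6283025741577148 -0.14259624481201172 size 0.017990145832300186 0.05474209785461426 ang 2.880492925643921
box 0.5225031971931458 -0.16460704803466797 size 0.25188395380973816 0.19851747155189514 ang 4.179536819458008
handle tri (array([0.5554, 0.1774, 0.0544]), [np.float64(0.1), np.float64(0.1)]) [[337.9231 184.6154]
 [371.3846 177.9231]
 [374.2693 192.3461]
 [340.8077 199.0384]]
[[309.7888 303.3857]
 [412.7912 301.5129]
 [413.0526 315.89  ]
 [310.0503 317.7627]] [[134.9412 169.7647]
 [223.1765 147.7059]
 [226.2353 159.9412]
 [138.     182.    ]]
rail -x corner +y (array([ 0.3904, -0.0752,  0.0762]), [np.float64(0.1), np.float64(0.1)])
rail -x corner -y (array([ 0.4037, -0.2709,  0.0737]), [np.float64(0.8), np.float64(0.8)])
tray [0.7722 0.1076 0.02  ]
jar [ 0.8034 -0.0084  0.02  ]
lens [ 0.7668 -0.151   0.02  ]
```

```bash
cat >> h.py <<'E'
from scipy.spatial.transform import Rotation as Ro
def tool(yaw,tilt=0):
    """tool y = -x axis of an object with this yaw (deg), its +x side raised by tilt (rad); z down"""
    L=(Ro.from_euler('z',yaw,degrees=True)*Ro.from_rotvec([0,-tilt,0])).as_matrix()
    return np.column_stack([-L[:,1],-L[:,0],-L[:,2]]),L
def move(tcp,R):
    s=read_state();R0=np.array(s['tcp_rot']);d=R0.T@(np.array(tcp)-s['tcp_pos'])*100
    w=Ro.from_matrix(R0.T@R).as_rotvec()
    print('clock',s['clock'],'joints',np.round(s['joints'],1),'F',np.round(s['contact_force'],1),'gap',round(s['finger_gap'],4))
    print('tcp',np.round(s['tcp_pos'],4),'MOVE',np.round(d,2),np.round(w,3),'rows>=',round(max(np.linalg.norm(d)/4.17,np.linalg.norm(w)/.125),1))
E
python3 - <<'E'
from h import *
move([.50,-.165,.34],tool(4)[0])
E
```

```text
clock 0.1 joints [72.4 40.5 -1.6 85.1  1.3 54.5 -4.3] F [-0.3  0.1  0.2] gap 0.0852
tcp [ 0.1504 -0.5548  0.3035] MOVE [ 43.94 -28.48  -3.63] [-1.000e-03  1.000e-03  1.766e+00] rows>= 14.1
```

The start joints show that tool y should lie along the object's +x, which keeps joint 7 near the middle of its range. I'll switch the helper to that.

```bash
sed -i 's/\[-L\[:,1\],-L\[:,0\],-L\[:,2\]\]/[L[:,1],L[:,0],-L[:,2]]/; s/tool y = -x/tool y = +x/' h.py
python3 - <<'E'
from h import *
move([.50,-.165,.34],tool(4)[0])
E
```

```text
clock 0.1 joints [72.4 40.5 -1.6 85.1  1.3 54.5 -4.3] F [-0.3  0.1  0.2] gap 0.0852
tcp [ 0.1504 -0.5548  0.3035] MOVE [ 43.94 -28.48  -3.63] [-1.000e-03 -1.000e-03 -1.376e+00] rows>= 12.6
```

Emit:
carry_out([
  [43.94,-28.48,-3.63,0,0,-1.376],
  [43.94,-28.48,-3.63,0,0,-1.376],
  [43.94,-28.48,-3.63,0,0,-1.376],
  [43.94,-28.48,-3.63,0,0,-1.376],
  [43.94,-28.48,-3.63,0,0,-1.376],
  [43.94,-28.48,-3.63,0,0,-1.376],
  [43.94,-28.48,-3.63,0,0,-1.376],
  [43.94,-28.48,-3.63,0,0,-1.376],
  [43.94,-28.48,-3.63,0,0,-1.376],
  [43.94,-28.48,-3.63,0,0,-1.376],
  [43.94,-28.48,-3.63,0,0,-1.376],
  [43.94,-28.48,-3.63,0,0,-1.376],
], hand=1)

```text
clock: 1.1
tcp_pos: [0.4843, -0.182, 0.3385]
tcp_rot: [[-0.078, 0.997, -0.0], [0.997, 0.078, 0.0], [0.0, -0.0, -1.0]]
contact_force: [0.3, -0.9, -0.3]
finger_gap: 0.0852
grip_force: 0.0
```

Let it settle, then look from the wrist.

Emit:
carry_out([
  [1.7,1.57,0,0,0,0],
  [1.7,1.57,0,0,0,0],
  [1.7,1.57,0,0,0,0],
])

```text
clock: 1.35
tcp_pos: [0.4983, -0.1646, 0.3381]
tcp_rot: [[-0.072, 0.997, -0.001], [0.997, 0.072, 0.0], [0.0, -0.001, -1.0]]
contact_force: [-0.9, -0.6, -0.4]
finger_gap: 0.0852
grip_force: 0.0
```

```bash
python3 - <<'E'
from h import *
import pickle
m=camera_model('wrist');im=read_camera('wrist')[:,:,::-1];cv2.imwrite('pics/w1.png',im);pickle.dump(m,open('w1.pkl','wb'))
print(m);s=read_state();print(s['clock'],s['tcp_pos'],s['joints'])
E
```

```text
{'intrinsics': array([[325.1922621 ,   0.        , 284.12054132],
       [  0.        , 325.1922621 , 207.8445063 ],
       [  0.        ,   0.        ,   1.        ]]), 'pose': array([[ 0.99748485, -0.06757041, -0.02140604,  0.49267588],
       [ 0.0708565 ,  0.9428103 ,  0.32571169, -0.07933859],
       [-0.00182664, -0.32640923,  0.94522679,  0.40834735],
       [ 0.        ,  0.        ,  0.        ,  1.        ]])}
1.4 [ 0.49770452 -0.1656897   0.33818986] [ 27.11364472  34.80626914 -22.25982094  91.99258243  15.09567629
  56.23538914   4.02313277]
```

View pics/w1.png

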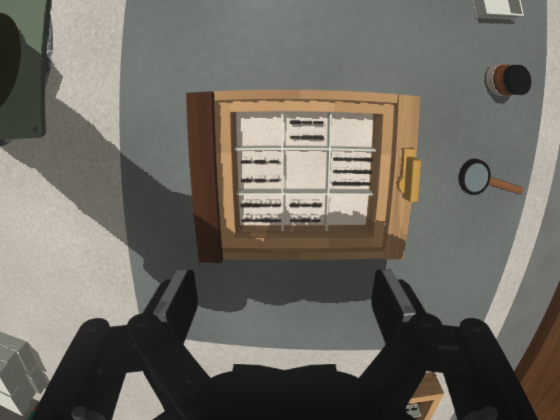

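The wrist view shows the whole box: the rail at columns 188-220 and rows 92-262, the lip at columns 398-418, and the catch at (410,175) with its arm towards +y.

```bash
cat >> h.py <<'E'
def wray(m,uv):
    K,P=m['intrinsics'],m['pose']
    q=cv2.fisheye.undistortPoints(np.array([[uv]],float),K,np.zeros(4))[0,0]
    d=P[:3,:3]@np.array([q[0],-q[1],-1.]);return P[:3,3],d/np.linalg.norm(d)
def wz(m,uv,z):
    o,d=wray(m,uv);return o+d*(z-o[2])/d[2]
E
python3 - <<'E'
from h import *
import pickle
np.set_printoptions(precision=4,suppress=True)
m=pickle.load(open('w1.pkl','rb'));I=cv2.imread('pics/w1.png');h,s,v=cv2.split(cv2.cvtColor(I,cv2.COLOR_BGR2HSV));u=np.uint8
for p in[(200,180),(411,175),(404,175),(405,120),(300,98),(228,180),(214,180),(403,195)]: print(p,h[p[1],p[0]],s[p[1],p[0]],v[p[1],p[0]])
def rect(n,c,z):
    P=np.array([wz(m,p,z)[:2] for p in c[:,0,:].astype(float)],np.float32);R=cv2.minAreaRect(P);print(n,R);return P
dk=u((s>100)&(v<85)&(h<15))*255
c=big(dk,(180,85,225,270));rect('rail',c,.073);print(cv2.boundingRect(c))
c=big(u((s>150)&(v>70)&(h>=16)&(h<28))*255,(390,140,425,210));P=rect('catch',c,.0985);print(cv2.boundingRect(c))
# height by two views: catch, rail corner in top/wrist
c=big(u((s>90)&(v>45)&(h<22))*255,(180,85,425,270));
q=cv2.approxPolyDP(c,6,True)[:,0];print('outline',q.tolist())
B=cv2.resize(I[135:215,385:430],None,fx=9,fy=7,interpolation=cv2.INTER_CUBIC)
B2=cv2.resize(I[85:270,180:230],None,fx=4,fy=3,interpolation=cv2.INTER_CUBIC)
hh=max(B.shape[0],B2.shape[0]);o=np.zeros((hh,B.shape[1]+B2.shape[1],3),u);o[:B.shape[0],:B.shape[1]]=B;o[:B2.shape[0],B.shape[1]:]=B2
cv2.imwrite('pics/c2.png',o)
E
```

```text
(200, 180) 10 139 79
(411, 175) 18 145 109
(404, 175) 19 147 185
(405, 120) 15 115 178
(300, 98) 16 112 157
(228, 180) 16 113 192
(214, 180) 10 131 70
(403, 195) 16 118 104
rail ((0.4111460745334625, -0.17175990343093872), (0.03027273342013359, 0.1935058981180191), 4.064432621002197)
(187, 92, 36, 170)Traceback (most recent call last):
  File "<stdin>", line 10, in <module>
  File "h.py", line 16, in big
    c,_=cv2.findContours(z,cv2.RETR_EXTERNAL,cv2.CHAIN_APPROX_NONE);return max(c,key=cv2.contourArea)
                                                                           ~~~^^^^^^^^^^^^^^^^^^^^^^^
ValueError: max() iterable argument is empty
```

```bash
python3 - <<'E'
from h import *
move([.557,.150,.26],tool(-1)[0])
E
```

```text
clock 1.4 joints [ 27.1  34.8 -22.3  92.   15.1  56.2   4. ] F [-0.5  0.  -0.6] gap 0.0851
tcp [ 0.4977 -0.1657  0.3382] MOVE [31.08  8.14  7.81] [-0.001  0.     0.088] rows>= 7.9
```

Emit:
carry_out([
  [31.1,8.1,7.8,0,0,0.088],
  [31.1,8.1,7.8,0,0,0.088],
  [31.1,8.1,7.8,0,0,0.088],
  [31.1,8.1,7.8,0,0,0.088],
  [31.1,8.1,7.8,0,0,0.088],
  [31.1,8.1,7.8,0,0,0.088],
  [31.1,8.1,7.8,0,0,0.088],
  [31.1,8.1,7.8,0,0,0.088],
  [31.1,8.1,7.8,0,0,0.088],
  [31.1,8.1,7.8,0,0,0.088],
])

```text
clock: 2.23
tcp_pos: [0.5567, 0.151, 0.2597]
tcp_rot: [[0.017, 1.0, -0.001], [1.0, -0.017, -0.0], [-0.0, -0.001, -1.0]]
contact_force: [-0.1, -1.1, -0.4]
finger_gap: 0.0857
grip_force: 0.0
```

```bash
python3 - <<'E'
from h import *
import pickle
m=camera_model('wrist');im=read_camera('wrist')[:,:,::-1].copy();cv2.imwrite('pics/w2.png',im);pickle.dump(m,open('w2.pkl','wb'))
print(m['pose'][:3,3]);s=read_state();print(s['clock'],s['tcp_pos'],s['joints'])
W=cv2.imread('pics/w1.png')
o=np.zeros((560,800,3),np.uint8);o[:420,:560]=im
B=cv2.resize(W[135:215,385:430],None,fx=5,fy=5,interpolation=cv2.INTER_CUBIC);o[:B.shape[0],565:565+B.shape[1]]=B
cv2.imwrite('pics/c2.png',o)
E
```

```text
[0.55862286 0.2364923  0.32993317]
2.2833 [0.55698437 0.14942117 0.26021358] [-10.05365275  44.15819212 -16.25769015  87.7996791   14.74500249
  50.2055991  -32.5096361 ]
```

View pics/c2.png

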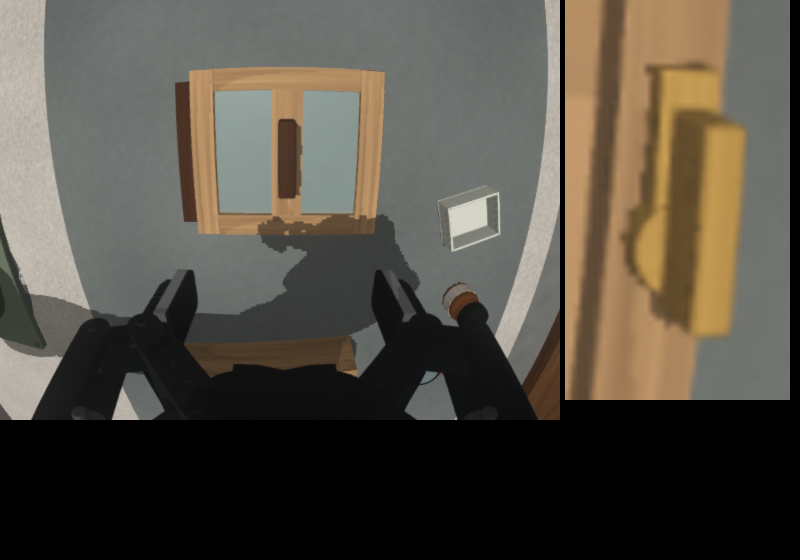

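The wrist view shows the handle at about (288,158), the frame at columns 190-385, the tongue on the left at x≈183, and nothing blocking it. The inset shows the catch fin standing on a wider plate. I'll measure both.

```bash
python3 - <<'E'
from h import *
import pickle
np.set_printoptions(precision=4,suppress=True)
m=pickle.load(open('w2.pkl','rb'));m1=pickle.load(open('w1.pkl','rb'));I=cv2.imread('pics/w2.png');h,s,v=cv2.split(cv2.cvtColor(I,cv2.COLOR_BGR2HSV));u=np.uint8
def rect(n,c,z):
    P=np.array([wz(m,p,z)[:2] for p in c[:,0,:].astype(float)],np.float32);R=cv2.minAreaRect(P);print(n,np.round(R[0],4),np.round(R[1],4),round(R[2],2))
dk=u((s>100)&(v<90)&(h<15))*255
c=big(dk,(270,110,310,205));rect('handle z.05',c,.05);rect('handle mid z.042',c,.042);M=cv2.minAreaRect(c)[0];print(M)
c=big(dk,(170,75,200,226));rect('tongue z.006',c,.006)
c=big(u((s>80)&(v>100)&(h<24))*255,(188,60,390,215));rect('frame(part) z.016',c,.016)
T=camera_model('top');print('handle tri top/wrist',tri([ray(T,(187,226.8)),wray(m,M)]))
for z in(.0985,):
  P=np.array([wz(m1,((x-565)/5+385,y/5+135),z) for x,y in((709,119),(745,125),(731,337),(691,334))]);print('fin top',P)
  a=(P[0]+P[1])/2-(P[2]+P[3])/2;print('len',np.linalg.norm(a),'catch ang deg+yaw',np.degrees(np.arctan2(-a[0],a[1])), 'axis',(P[2]+P[3])/2+a/np.linalg.norm(a)*.014)
b=np.array([.5237,-.1638]);t=np.radians(4);print('axis expected',b+.1115*np.array([np.cos(t),np.sin(t)]))
E
```

```text
handle z.05 [0.5596 0.1847] [0.0697 0.0158] 88.74
handle mid z.042 [0.5596 0.1833] [0.0717 0.0163] 88.74
(287.0, 158.0)
tongue z.006 [0.4538 0.1859] [0.1481 0.0142] 88.77
frame(part) z.016 [0.5591 0.1945] [0.1477 0.19  ] 88.87
handle tri top/wrist (array([0.5596, 0.1822, 0.0316]), [np.float64(0.1), np.float64(0.1)])
fin top [[ 0.6275 -0.1241  0.0985]
 [ 0.6358 -0.1244  0.0985]
 [ 0.6413 -0.1698  0.0985]
 [ 0.6318 -0.1699  0.0985]]
len 0.04588951990027485 catch ang deg+yaw 6.110210649677623 axis [ 0.635  -0.1559  0.0985]
axis expected [ 0.6349 -0.156 ]
```

The catch axis measures (0.635,-0.156), which matches the expected point. The handle is 70x16 mm at z=0.05, as it should be. Now to the grasp.

```bash
python3 - <<'E'
from h import *
move([.559,.183,.092],tool(-1.2)[0])
E
```

```text
clock 2.2833 joints [-10.1  44.2 -16.3  87.8  14.7  50.2 -32.5] F [ 0.  -1.   0.4] gap 0.0855
tcp [0.557  0.1494 0.2602] MOVE [ 3.37  0.15 16.82] [-0.001  0.001  0.002] rows>= 4.1
```

Emit:
carry_out([
  [3.4,0.2,4,0,0,0.002],
  [3.4,0.2,7,0,0,0.002],
  [3.4,0.2,10,0,0,0.002],
  [3.4,0.2,13,0,0,0.002],
  [3.4,0.2,15,0,0,0.002],
  [3.4,0.2,16,0,0,0.002],
  [3.4,0.2,16.8,0,0,0.002],
  [3.4,0.2,16.8,0,0,0.002],
  [3.4,0.2,16.8,0,0,0.002],
])

```text
clock: 3.03
tcp_pos: [0.5601, 0.1839, 0.0935]
tcp_rot: [[0.021, 1.0, 0.001], [1.0, -0.021, 0.0], [0.0, 0.001, -1.0]]
contact_force: [0.4, 0.8, 0.4]
finger_gap: 0.0855
grip_force: 0.0
```

Emit:
carry_out([
  [0,0,0,0,0,0],
  [0,0,0,0,0,0],
  [0,0,0,0,0,0],
  [0,0,0,0,0,0],
  [0,0,0,0,0,0],
  [0,0,0,0,0,0],
  [0,0,0,0,0,0],
  [0,0,0,0,0,0],
], hand=-1, newtons=60)

```text
clock: 3.7
tcp_pos: [0.5596, 0.1844, 0.0928]
tcp_rot: [[0.02, 1.0, 0.0], [1.0, -0.02, 0.0], [0.0, 0.0, -1.0]]
contact_force: [-1.0, -0.6, 5.1]
finger_gap: 0.0153
grip_force: 59.9
```

Gripped: the gap is 15 mm. Next I plan the lift, the carry and the angled approach.

```bash
cat >> h.py <<'E'
BOX=np.array([.5237,-.1638]);YAW=4.0
def lidtcp(tx,tz,t,y=0,hold=.0928,dx=0):
    """TCP pose placing the tongue tip at box (tx,tz) m with tilt t; y = lid shift in box y"""
    R,L=tool(YAW,t);B=Ro.from_euler('z',YAW,degrees=True).as_matrix()
    o=np.array([tx+.113*np.cos(t),y,tz+.113*np.sin(t)])+np.array([-np.sin(t),0,np.cos(t)])*hold+np.array([dx,0,0])
    return np.array([*BOX,0])+B@o,R
E
python3 - <<'E'
from h import *
s=read_state();p=np.array(s['tcp_pos'])
move(p+[0,0,.16],tool(-1.2)[0])
q,R=lidtcp(-.085,.095,.28);print(q);move(q,R)
E
```

```text
clock 3.7 joints [-15.7  59.1 -11.5  91.5  19.1  31.3 -39.3] F [-1.  -0.6  5.1] gap 0.0153
tcp [0.5596 0.1844 0.0928] MOVE [  0.   0. -16.] [ 0.    -0.     0.001] rows>= 3.8
[ 0.52165845 -0.16394276  0.21541413]
clock 3.7 joints [-15.7  59.1 -11.5  91.5  19.1  31.3 -39.3] F [-1.  -0.6  5.1] gap 0.0153
tcp [0.5596 0.1844 0.0928] MOVE [-34.9   -3.1  -12.27] [-0.28   0.012 -0.089] rows>= 8.9
```

Emit:
carry_out([
  [0,0,-1,0,0,0],
  [0,0,-3,0,0,0],
  [0,0,-6,0,0,0],
  [0,0,-9,0,0,0],
  [0,0,-12,0,0,0],
  [-2,0,-15,0,0,0],
  [-5,0,-16,-0.05,0,-0.02],
  [-8.5,-0.5,-16,-0.12,0,-0.03],
  [-12,-1,-16,-0.2,0,-0.05],
  [-15.5,-1,-16,-0.28,0.01,-0.07],
  [-19,-2,-16,-0.28,0.012,-0.08],
  [-22.5,-2.5,-16,-0.28,0.012,-0.089],
])

```text
clock: 4.7
tcp_pos: [0.5285, -0.0413, 0.2531]
tcp_rot: [[-0.071, 0.959, 0.276], [0.997, 0.069, 0.018], [-0.001, 0.276, -0.961]]
contact_force: [1.1, -0.2, -3.7]
finger_gap: 0.0156
grip_force: 59.5
```

```bash
python3 - <<'E'
from h import *
q,R=lidtcp(-.085,.095,.28);move(q,R);print(np.round(read_state()['grip_force'],1))
E
```

```text
clock 4.7 joints [ 10.5  37.5 -15.2 111.5  27.8  17.8 -21.8] F [ 1.1 -0.2 -3.7] gap 0.0156
tcp [ 0.5285 -0.0413  0.2531] MOVE [-12.18  -2.54   3.2 ] [0.    0.001 0.002] rows>= 3.1
59.5
```

Emit:
carry_out([
  [-3.5,-0.7,0,0,0,0],
  [-7,-1.5,0.5,0,0,0],
  [-10,-2.2,1.5,0,0,0.002],
  [-12,-2.5,2.5,0,0,0.002],
  [-12.2,-2.5,3.2,0,0,0.002],
  [-12.2,-2.5,3.2,0,0,0.002],
  [-12.2,-2.5,3.2,0,0,0.002],
])

```text
clock: 5.28
tcp_pos: [0.5234, -0.1621, 0.2151]
tcp_rot: [[-0.068, 0.959, 0.275], [0.998, 0.065, 0.019], [0.0, 0.276, -0.961]]
contact_force: [-0.0, 0.6, -3.6]
finger_gap: 0.0152
grip_force: 59.5
```

```bash
python3 - <<'E'
from h import *
import pickle
q,R=lidtcp(-.085,.095,.28);move(q,R)
ms={}
for n in('wrist','top','scene'):
    ms[n]=camera_model(n);im=read_camera(n)[:,:,::-1].copy();cv2.imwrite(f'pics/a_{n}.png',im)
pickle.dump(ms,open('a.pkl','wb'))
w=cv2.imread('pics/a_wrist.png');t=cv2.imread('pics/a_top.png');s=cv2.imread('pics/a_scene.png')
o=np.zeros((600,800,3),np.uint8);o[:300,:400]=cv2.resize(w,(400,300));
a=cv2.resize(t[170:330,290:430],(350,400),interpolation=cv2.INTER_CUBIC);o[:400,400:750]=a
b=cv2.resize(s[140:290,120:280],(320,300),interpolation=cv2.INTER_CUBIC);o[300:600,:320]=b
cv2.imwrite('pics/c3.png',o)
E
```

```text
clock 5.2833 joints [ 27.1  43.1 -19.5 109.4  31.2  16.  -10.8] F [-0.   0.6 -3.6] gap 0.0152
tcp [ 0.5234 -0.1621  0.2151] MOVE [-0.17 -0.17 -0.08] [-0.    -0.    -0.002] rows>= 0.1
```

View pics/c3.png

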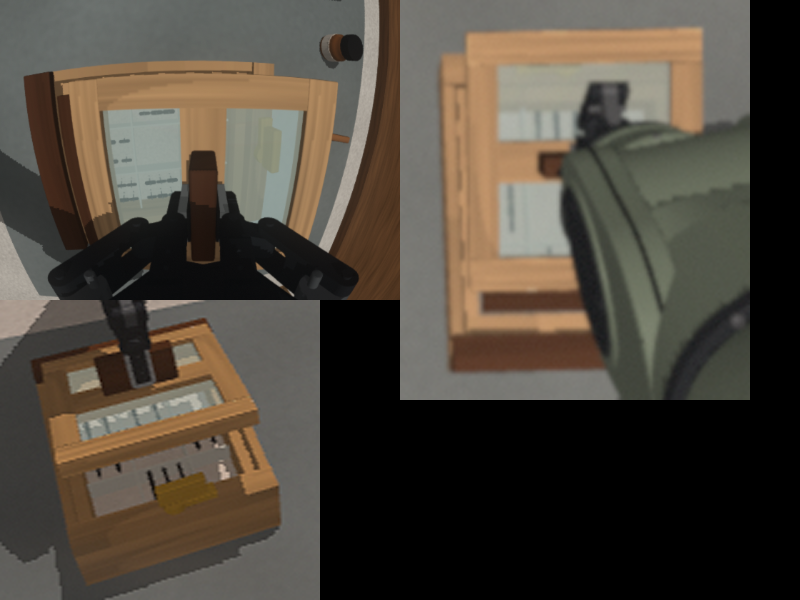

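The views show the lid held tilted above the box, with the tongue just in front of the rail (top-view crop y≈292-312, rail from 335). In the top view the lid's +y edge is at crop column 467. I'll check its offset.

```bash
python3 - <<'E'
from h import *
import pickle
np.set_printoptions(precision=1,suppress=True)
ms=pickle.load(open('a.pkl','rb'));T=ms['top'];I=cv2.imread('pics/a_top.png');h,s,v=cv2.split(cv2.cvtColor(I,cv2.COLOR_BGR2HSV))
B=Ro.from_euler('z',YAW,degrees=True).as_matrix()
inv=lambda p:B.T@(np.array(p)-[*BOX,0])*1e3
st=read_state();R=np.array(st['tcp_rot']);L=np.column_stack([R[:,1],R[:,0],-R[:,2]])
o=np.array(st['tcp_pos'])-L[:,2]*.0928
print('nominal lid origin in box',inv(o),'tip',inv(o+L@[-.113,0,0]),'yaw err mrad',np.arctan2(L[1,0],L[0,0])*1e3-np.radians(YAW)*1e3)
def onlid(uv,z=.016,f=ray,m=T):  # intersect ray with lid's plane at lid-height z -> lid coords mm
    c,d=f(m,uv);n=L[:,2];k=((o+n*z-c)@n)/(d@n);return L.T@(c+d*k-o)*1e3
def first(row,x0,x1,thr): # subpixel-ish saturation edge
    r=s[row,x0:x1].astype(float);g=np.diff(r);i=int(np.argmax(np.abs(g)));return x0+i+.5,g[i]
for y in(186,196,210,230,250,270): print('lid +y edge row',y,[ (e:=first(y,310,322,0)), onlid((e[0],y))])
for x in(325,340,360): 
    c=s[176:190,x].astype(float);g=np.diff(c);i=int(np.argmax(abs(g)));print('lid +x edge',onlid((x,176.5+i)))
for x in(330,340,350):
    vv=v[280:300,x];print(x,vv)
q=lambda X,Y:((X-400)/2.5+290,Y/2.5+170)
print('tongue left end (exp -113,75)',onlid(q(482,311),.006))
# wrist: lid edges, corners in w image scale 1.4
W=ms['wrist']
for n,p in(('+x+y',(338,83)),('-x+y',(59,84))): print('wrist corner',n,onlid((p[0]*1.4,p[1]*1.4),.016,wray,W))
E
```

```text
nominal lid origin in box [ 25.8   2.  126.4] tip [-82.8   2.   95.1] yaw err mrad -0.6125326457040075
lid +y edge row 186 [(315.5, np.float64(50.0)), array([88.7, 84.1, 16. ])]
lid +y edge row 196 [(310.5, np.float64(3.0)), array([70.8, 93.3, 16. ])]
lid +y edge row 210 [(311.5, np.float64(-2.0)), array([45.4, 91.9, 16. ])]
lid +y edge row 230 [(312.5, np.float64(-2.0)), array([ 8.9, 90.5, 16. ])]
lid +y edge row 250 [(311.5, np.float64(2.0)), array([-27.8,  92.8,  16. ])]
lid +y edge row 270 [(310.5, np.float64(2.0)), array([-64.7,  95.1,  16. ])]
lid +x edge [96.5 66.8 16. ]
lid +x edge [96.  39.8 16. ]
lid +x edge [95.3  3.7 16. ]
330 [191 191 187 183 186 181 144  97  81  85  86  86  84  89 104 136 168 184
 187 187]
340 [188 188 182 179 181 178 144 101  86  84  86  85  85  89 109 142 170 182
 184 184]
350 [188 187 181 176 175 158 122  94  83  84  86  84  84  91 119 157 186 196
 196 197]
tongue left end (exp -113,75) [-113.1   72.2    6. ]
wrist corner +x+y [94.3 82.7 16. ]
wrist corner -x+y [-102.7   83.2   16. ]
```

The lid sits about 1.5 mm towards -y in the hand and is true in x. I'll compute the waypoints with that correction.

```bash
python3 - <<'E'
from h import *
for w in((-.093,.060,.28),(-.094,.0535,.28),(-.100,.053,.28),(-.1065,.0525,.28)):
    print(w);move(*lidtcp(*w,y=.0015))
E
```

```text
(-0.093, 0.06, 0.28)
clock 5.4333 joints [ 27.1  43.  -19.5 109.4  31.2  15.9 -10.8] F [ 0.2 -0.5 -4.1] gap 0.0151
tcp [ 0.5237 -0.1618  0.2156] MOVE [-0.05 -1.95  3.1 ] [ 0.001  0.    -0.001] rows>= 0.9
(-0.094, 0.0535, 0.28)
clock 5.4333 joints [ 27.1  43.  -19.5 109.4  31.2  15.9 -10.8] F [ 0.2 -0.5 -4.1] gap 0.0151
tcp [ 0.5237 -0.1618  0.2156] MOVE [-0.05 -2.23  3.7 ] [ 0.001  0.    -0.001] rows>= 1.0
(-0.1, 0.053, 0.28)
clock 5.4333 joints [ 27.1  43.  -19.5 109.4  31.2  15.9 -10.8] F [ 0.2 -0.5 -4.1] gap 0.0151
tcp [ 0.5237 -0.1618  0.2156] MOVE [-0.05 -2.82  3.58] [ 0.001  0.    -0.001] rows>= 1.1
(-0.1065, 0.0525, 0.28)
clock 5.4333 joints [ 27.1  43.  -19.5 109.4  31.2  15.9 -10.8] F [ 0.2 -0.5 -4.1] gap 0.0151
tcp [ 0.5237 -0.1618  0.2156] MOVE [-0.05 -3.45  3.45] [ 0.001  0.    -0.001] rows>= 1.2
```

Emit:
carry_out([
  [-0.05,-0.7,1,0,0,0],
  [-0.05,-1.4,2,0,0,0],
  [-0.05,-1.95,3.1,0,0,0],
  [-0.05,-2.1,3.5,0,0,0],
  [-0.05,-2.23,3.7,0,0,0],
  [-0.05,-2.23,3.7,0,0,0],
  [-0.05,-2.23,3.7,0,0,0],
])

```text
clock: 6.02
tcp_pos: [0.5126, -0.1639, 0.1737]
tcp_rot: [[-0.068, 0.959, 0.277], [0.998, 0.065, 0.019], [-0.0, 0.277, -0.961]]
contact_force: [0.3, -0.2, -4.6]
finger_gap: 0.0152
grip_force: 59.5
```

```bash
python3 - <<'E'
from h import *
for w in((-.094,.0535,.28),(-.1065,.0525,.28)):
    print(w);move(*lidtcp(*w,y=.0015))
E
```

```text
(-0.094, 0.0535, 0.28)
clock 6.0167 joints [ 24.   46.5 -12.8 113.3  33.6   6.9 -12.7] F [ 0.3 -0.2 -4.6] gap 0.0152
tcp [ 0.5126 -0.1639  0.1737] MOVE [ 0.09  0.01 -0.02] [ 0.001  0.001 -0.002] rows>= 0.0
(-0.1065, 0.0525, 0.28)
clock 6.0167 joints [ 24.   46.5 -12.8 113.3  33.6   6.9 -12.7] F [ 0.3 -0.2 -4.6] gap 0.0152
tcp [ 0.5126 -0.1639  0.1737] MOVE [ 0.08 -1.22 -0.27] [ 0.001  0.001 -0.002] rows>= 0.3
```

```bash
python3 - <<'E'
from h import *
for w in((-.098,.0533,.27),(-.102,.053,.25),(-.105,.0527,.24),(-.1075,.0525,.22)):
    print(w);move(*lidtcp(*w,y=.0015))
E
```

```text
(-0.098, 0.0533, 0.27)
clock 6.0167 joints [ 24.   46.5 -12.8 113.3  33.6   6.9 -12.7] F [ 0.3 -0.2 -4.6] gap 0.0152
tcp [ 0.5126 -0.1639  0.1737] MOVE [ 0.08 -0.29  0.01] [ 0.011  0.001 -0.002] rows>= 0.1
(-0.102, 0.053, 0.25)
clock 6.0167 joints [ 24.   46.5 -12.8 113.3  33.6   6.9 -12.7] F [ 0.3 -0.2 -4.6] gap 0.0152
tcp [ 0.5126 -0.1639  0.1737] MOVE [ 0.08 -0.5   0.15] [ 0.031  0.001 -0.002] rows>= 0.2
(-0.105, 0.0527, 0.24)
clock 6.0167 joints [ 24.   46.5 -12.8 113.3  33.6   6.9 -12.7] F [ 0.3 -0.2 -4.6] gap 0.0152
tcp [ 0.5126 -0.1639  0.1737] MOVE [ 0.08 -0.71  0.22] [ 0.041  0.001 -0.002] rows>= 0.3
(-0.1075, 0.0525, 0.22)
clock 6.0167 joints [ 24.   46.5 -12.8 113.3  33.6   6.9 -12.7] F [ 0.3 -0.2 -4.6] gap 0.0152
tcp [ 0.5126 -0.1639  0.1737] MOVE [ 0.08 -0.78  0.4 ] [ 0.061  0.001 -0.002] rows>= 0.5
```

Emit:
carry_out([
  [0.08,-0.15,0.01,0.005,0,-0.002],
  [0.08,-0.29,0.01,0.011,0,-0.002],
  [0.08,-0.4,0.08,0.021,0,-0.002],
  [0.08,-0.5,0.15,0.031,0,-0.002],
  [0.08,-0.6,0.19,0.036,0,-0.002],
  [0.08,-0.71,0.22,0.041,0,-0.002],
  [0.08,-0.75,0.31,0.051,0,-0.002],
  [0.08,-0.78,0.4,0.061,0,-0.002],
  [0.08,-0.78,0.4,0.061,0,-0.002],
  [0.08,-0.78,0.4,0.061,0,-0.002],
])

```text
clock: 6.85
tcp_pos: [0.506, -0.1637, 0.1671]
tcp_rot: [[-0.069, 0.974, 0.217], [0.998, 0.068, 0.015], [-0.0, 0.217, -0.976]]
contact_force: [0.9, 0.4, -3.5]
finger_gap: 0.0153
grip_force: 59.5
```

```bash
python3 - <<'E'
from h import *
for w in((-.1075,.0525,.22),(-.1095,.052,.18),(-.111,.0515,.12),(-.1125,.0508,.06),(-.113,.0505,.02),(-.113,.050,0)):
    print(w);move(*lidtcp(*w,y=.0015))
for n in('scene','wrist'): cv2.imwrite(f'pics/b_{n}.png',read_camera(n)[:,:,::-1])
w=cv2.imread('pics/b_wrist.png');s=cv2.imread('pics/b_scene.png')
o=np.zeros((420,800,3),np.uint8);o[:330,:440]=cv2.resize(w,(440,330));o[:338,440:]=cv2.resize(s[140:290,120:280],(360,338),interpolation=cv2.INTER_CUBIC)
cv2.imwrite('pics/c4.png',o)
E
```

```text
(-0.1075, 0.0525, 0.22)
clock 6.85 joints [ 24.3  47.2 -14.3 112.   33.1  11.5 -12.3] F [ 0.9  0.4 -3.5] gap 0.0153
tcp [ 0.506  -0.1637  0.1671] MOVE [ 0.02  0.04 -0.06] [-0.001  0.    -0.   ] rows>= 0.0
(-0.1095, 0.052, 0.18)
clock 6.85 joints [ 24.3  47.2 -14.3 112.   33.1  11.5 -12.3] F [ 0.9  0.4 -3.5] gap 0.0153
tcp [ 0.506  -0.1637  0.1671] MOVE [0.02 0.19 0.41] [ 0.039  0.    -0.   ] rows>= 0.3
(-0.111, 0.0515, 0.12)
clock 6.85 joints [ 24.3  47.2 -14.3 112.   33.1  11.5 -12.3] F [ 0.9  0.4 -3.5] gap 0.0153
tcp [ 0.506  -0.1637  0.1671] MOVE [0.02 0.54 1.14] [ 0.099  0.    -0.   ] rows>= 0.8
(-0.1125, 0.0508, 0.06)
clock 6.85 joints [ 24.3  47.2 -14.3 112.   33.1  11.5 -12.3] F [ 0.9  0.4 -3.5] gap 0.0153
tcp [ 0.506  -0.1637  0.1671] MOVE [0.02 0.85 1.92] [ 0.159  0.    -0.   ] rows>= 1.3
(-0.113, 0.0505, 0.02)
clock 6.85 joints [ 24.3  47.2 -14.3 112.   33.1  11.5 -12.3] F [ 0.9  0.4 -3.5] gap 0.0153
tcp [ 0.506  -0.1637  0.1671] MOVE [0.02 1.08 2.45] [ 0.199  0.    -0.   ] rows>= 1.6
(-0.113, 0.05, 0)
clock 6.85 joints [ 24.3  47.2 -14.3 112.   33.1  11.5 -12.3] F [ 0.9  0.4 -3.5] gap 0.0153
tcp [ 0.506  -0.1637  0.1671] MOVE [0.02 1.2  2.76] [ 0.219  0.    -0.   ] rows>= 1.8
```

View pics/c4.png

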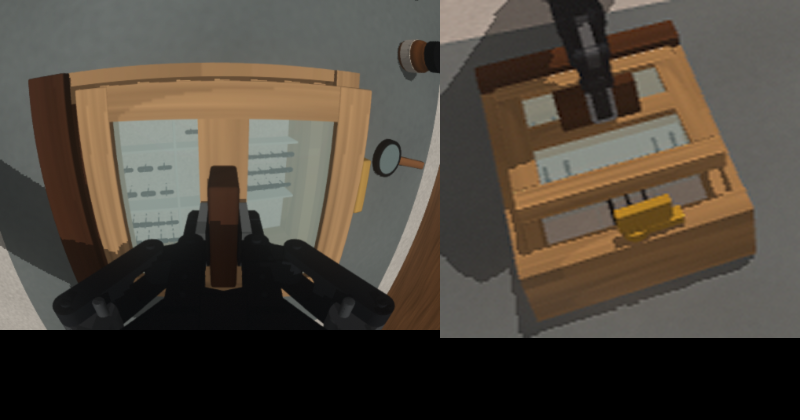

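The tongue is inside the groove: the wrist view shows the frame edge right at the rail (column ~75). The lid is square between the rims and there is no extra force. Lowering now.

Emit:
carry_out([
  [0.02,0.1,0.2,0.02,0,0],
  [0.02,0.19,0.41,0.039,0,0],
  [0.02,0.3,0.65,0.059,0,0],
  [0.02,0.42,0.9,0.079,0,0],
  [0.02,0.54,1.14,0.099,0,0],
  [0.02,0.64,1.4,0.119,0,0],
  [0.02,0.75,1.66,0.139,0,0],
  [0.02,0.85,1.92,0.159,0,0],
  [0.02,0.85,1.92,0.159,0,0],
  [0.02,0.85,1.92,0.159,0,0],
])

```text
clock: 7.78
tcp_pos: [0.5183, -0.1626, 0.1502]
tcp_rot: [[-0.07, 0.996, 0.061], [0.998, 0.069, 0.004], [-0.0, 0.061, -0.998]]
contact_force: [-0.2, 0.2, -3.4]
finger_gap: 0.0148
grip_force: 59.5
```

```bash
python3 - <<'E'
from h import *
for w in((-.1125,.0508,.06),(-.113,.0505,.02),(-.113,.050,0)):
    print(w);move(*lidtcp(*w,y=.0015))
print(read_state()['torque'])
E
```

```text
(-0.1125, 0.0508, 0.06)
clock 7.7833 joints [ 24.3  50.9 -18.4 103.1  30.   27.1  -9.9] F [-0.2  0.2 -3.4] gap 0.0148
tcp [ 0.5183 -0.1626  0.1502] MOVE [-0.  0. -0.] [ 0.001  0.    -0.   ] rows>= 0.0
(-0.113, 0.0505, 0.02)
clock 7.7833 joints [ 24.3  50.9 -18.4 103.1  30.   27.1  -9.9] F [-0.2  0.2 -3.4] gap 0.0148
tcp [ 0.5183 -0.1626  0.1502] MOVE [-0.    0.31  0.49] [ 0.041  0.    -0.   ] rows>= 0.3
(-0.113, 0.05, 0)
clock 7.7833 joints [ 24.3  50.9 -18.4 103.1  30.   27.1  -9.9] F [-0.2  0.2 -3.4] gap 0.0148
tcp [ 0.5183 -0.1626  0.1502] MOVE [-0.    0.48  0.77] [ 0.061  0.    -0.   ] rows>= 0.5
[-0.03659071  0.13382716  0.02804792]
```

Free so far; lower the rest of the way.

Emit:
carry_out([
  [0,0.08,0.12,0.01,0,0],
  [0,0.16,0.25,0.02,0,0],
  [0,0.24,0.37,0.03,0,0],
  [0,0.31,0.49,0.041,0,0],
  [0,0.4,0.6,0.051,0,0],
  [0,0.48,0.72,0.061,0,0],
  [0,0.48,0.77,0.062,0,0],
  [0,0.48,0.8,0.062,0,0],
  [0,0.48,0.8,0.062,0,0],
  [0,0.48,0.8,0.062,0,0],
])

```text
clock: 8.62
tcp_pos: [0.5237, -0.1623, 0.1428]
tcp_rot: [[-0.07, 0.998, -0.001], [0.998, 0.07, -0.001], [-0.0, -0.001, -1.0]]
contact_force: [-1.2, 1.6, 3.5]
finger_gap: 0.015
grip_force: 60.7
```

The lid is seated at z = 50 mm with light contact. Release and rise.

Emit:
carry_out([
  [0,0,0,0,0,0],
  [0,0,0,0,0,0],
  [0,0,0,0,0,0],
  [0,0,0,0,0,0],
  [0,0,0,0,0,0],
  [0,0,0,0,0,0],
], hand=0.3)

```text
clock: 9.12
tcp_pos: [0.5235, -0.1623, 0.1426]
tcp_rot: [[-0.069, 0.998, -0.002], [0.998, 0.069, -0.001], [-0.0, -0.002, -1.0]]
contact_force: [-0.9, 0.0, -0.2]
finger_gap: 0.0554
grip_force: 0.0
```

Emit:
carry_out([
  [0,0,-1,0,0,0],
  [0,0,-3,0,0,0],
  [0,0,-6,0,0,0],
  [0,0,-9,0,0,0],
  [0,0,-12,0,0,0],
  [0,0,-13,0,0,0],
  [0,0,-13,0,0,0],
  [0,0,-13,0,0,0],
])

```text
clock: 9.78
tcp_pos: [0.5236, -0.1623, 0.2728]
tcp_rot: [[-0.069, 0.998, -0.001], [0.998, 0.069, -0.001], [-0.001, -0.001, -1.0]]
contact_force: [-0.2, -0.2, -0.3]
finger_gap: 0.0555
grip_force: 0.0
```

```bash
python3 - <<'E'
from h import *
import pickle
t=np.radians(4);ax=BOX+.1115*np.array([np.cos(t),np.sin(t)]);print(ax)
move([*ax,.20],tool(6)[0])
m=camera_model('wrist');im=read_camera('wrist')[:,:,::-1].copy();cv2.imwrite('pics/d_wrist.png',im);pickle.dump(m,open('d.pkl','wb'))
s=read_camera('scene')[:,:,::-1]
o=np.zeros((420,800,3),np.uint8);o[:330,:440]=cv2.resize(im,(440,330));o[:338,440:]=cv2.resize(s[140:290,120:280],(360,338),interpolation=cv2.INTER_CUBIC)
cv2.imwrite('pics/c5.png',o)
E
```

```text
[ 0.63492839 -0.15602215]
clock 9.7833 joints [ 27.2  41.9 -25.5  92.8  22.   50.4  -2.9] F [-0.2 -0.2 -0.3] gap 0.0555
tcp [ 0.5236 -0.1623  0.2728] MOVE [-0.14 11.16  7.26] [-0.001  0.001 -0.035] rows>= 3.2
```

View pics/c5.png

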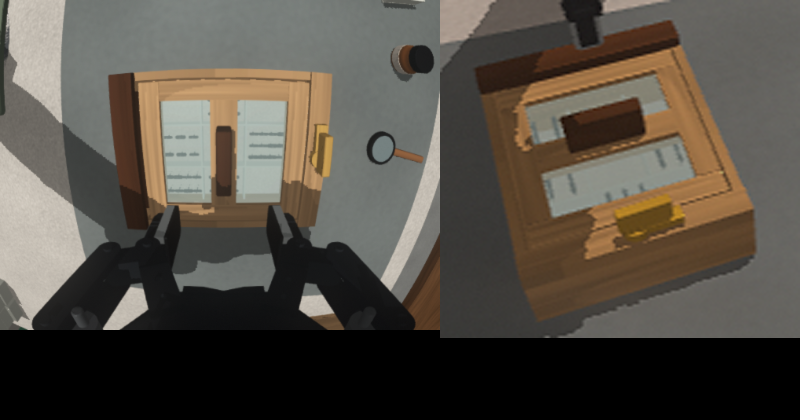

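The lid lies flat in the recess on both views, and the catch fin is still pointing +y (wrist view at about (323,150)). Moving to the catch axis.

Emit:
carry_out([
  [-0.14,3.8,2,0,0,-0.02],
  [-0.14,7.5,4.5,0,0,-0.035],
  [-0.14,10.5,6.5,0,0,-0.035],
  [-0.14,11.2,7.3,0,0,-0.035],
  [-0.14,11.2,7.3,0,0,-0.035],
  [-0.14,11.2,7.3,0,0,-0.035],
  [-0.14,11.2,7.3,0,0,-0.035],
])

```text
clock: 10.47
tcp_pos: [0.6349, -0.1562, 0.1998]
tcp_rot: [[-0.104, 0.995, -0.002], [0.995, 0.104, -0.001], [-0.001, -0.002, -1.0]]
contact_force: [-0.9, 0.2, -0.3]
finger_gap: 0.0555
grip_force: 0.0
```

```bash
python3 - <<'E'
from h import *
import pickle
np.set_printoptions(precision=4,suppress=True)
move([.635,-.156,.152],tool(6)[0])
m=camera_model('wrist');I=read_camera('wrist')[:,:,::-1].copy();cv2.imwrite('pics/e.png',I)
h,s,v=cv2.split(cv2.cvtColor(I,cv2.COLOR_BGR2HSV))
g=np.uint8((s>130)&(v>120)&(h>=17)&(h<28))*255
c=big(g,(150,80,420,300));print(cv2.boundingRect(c),cv2.contourArea(c))
P=np.array([wz(m,p,.0985)[:2] for p in c[:,0,:].astype(float)],np.float32);print(cv2.minAreaRect(P))
cv2.imwrite('pics/c6.png',cv2.resize(I[90:350,120:440],(800,600),interpolation=cv2.INTER_CUBIC)[:600])
E
```

```text
clock 10.4667 joints [ 21.1  55.9 -24.1  72.9  24.1  56.3  -1. ] F [-0.9  0.2 -0.3] gap 0.0555
tcp [ 0.6349 -0.1562  0.1998] MOVE [0.02 0.02 4.78] [-0.002  0.001 -0.   ] rows>= 1.1
(268, 172, 28, 92) 1736.5
((0.631198525428772, -0.13752147555351257), (0.01455643493682146, 0.05562496557831764), 4.179216384887695)
```

View pics/c6.png

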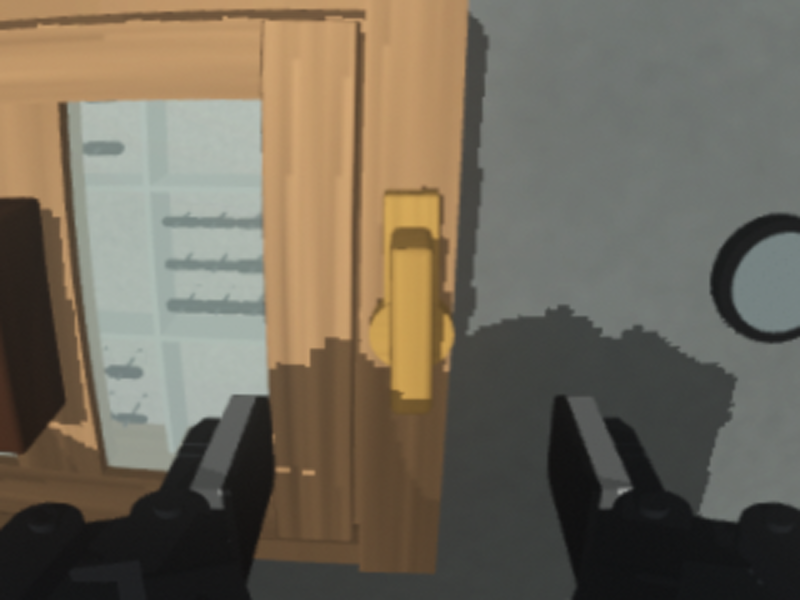

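The fin (crop columns 390-432) sits midway between the fingers and lines up with them. Descend and pinch.

Emit:
carry_out([
  [0,0,2.5,0,0,0],
  [0,0,4,0,0,0],
  [0,0,4.8,0,0,0],
  [0,0,4.8,0,0,0],
  [0,0,4.8,0,0,0],
])

```text
clock: 10.93
tcp_pos: [0.6354, -0.1561, 0.1523]
tcp_rot: [[-0.104, 0.995, -0.001], [0.995, 0.104, -0.001], [-0.001, -0.001, -1.0]]
contact_force: [0.2, -0.3, -0.3]
finger_gap: 0.0553
grip_force: 0.0
```

Emit:
carry_out([
  [0,0,0,0,0,0],
  [0,0,0,0,0,0],
  [0,0,0,0,0,0],
  [0,0,0,0,0,0],
  [0,0,0,0,0,0],
  [0,0,0,0,0,0],
], hand=-1, newtons=40)

```text
clock: 11.43
tcp_pos: [0.635, -0.1561, 0.152]
tcp_rot: [[-0.104, 0.995, -0.003], [0.995, 0.104, -0.001], [-0.001, -0.003, -1.0]]
contact_force: [-7.9, 0.4, 10.5]
finger_gap: 0.0091
grip_force: 40.7
```

Pinched at a gap of 9 mm. Turn counter-clockwise seen from above, which is negative about tool z.

Emit:
carry_out([
  [0,0,-0.1,0,0,-0.08],
  [0,0,-0.1,0,0,-0.17],
  [0,0,-0.1,0,0,-0.26],
  [0,0,-0.1,0,0,-0.35],
  [0,0,-0.1,0,0,-0.44],
  [0,0,-0.1,0,0,-0.53],
  [0,0,-0.1,0,0,-0.62],
  [0,0,-0.1,0,0,-0.71],
  [0,0,-0.1,0,0,-0.8],
  [0,0,-0.1,0,0,-0.8],
])

```text
clock: 12.27
tcp_pos: [0.6344, -0.1564, 0.1521]
tcp_rot: [[-0.79, 0.613, -0.005], [0.613, 0.79, -0.001], [0.003, -0.004, -1.0]]
contact_force: [-9.2, -1.4, 1.3]
finger_gap: 0.0091
grip_force: 41.6
```

Emit:
carry_out([
  [0,0,0,0,0,-0.09],
  [0,0,0,0,0,-0.18],
  [0,0,0,0,0,-0.27],
  [0,0,0,0,0,-0.36],
  [0,0,0,0,0,-0.45],
  [0,0,0,0,0,-0.54],
  [0,0,0,0,0,-0.62],
  [0,0,0,0,0,-0.69],
  [0,0,0,0,0,-0.69],
  [0,0,0,0,0,-0.69],
])

```text
clock: 13.1
tcp_pos: [0.6342, -0.157, 0.1521]
tcp_rot: [[-1.0, -0.024, -0.005], [-0.024, 1.0, -0.002], [0.005, -0.002, -1.0]]
contact_force: [-10.5, -4.0, 2.9]
finger_gap: 0.0091
grip_force: 41.7
```

Emit:
carry_out([
  [0,0,0,0,0,0],
  [0,0,0,0,0,0],
  [0,0,0,0,0,0],
  [0,0,0,0,0,0],
  [0,0,0,0,0,0],
], hand=0.3)

```text
clock: 13.52
tcp_pos: [0.6355, -0.1558, 0.1525]
tcp_rot: [[-1.0, -0.024, -0.002], [-0.024, 1.0, -0.0], [0.002, -0.0, -1.0]]
contact_force: [0.2, 0.5, 0.7]
finger_gap: 0.0555
grip_force: 0.0
```

Emit:
carry_out([
  [0,0,-1,0,0,0],
  [0,0,-3,0,0,0],
  [0,0,-6,0,0,0],
  [0,0,-9,0,0,0],
  [0,0,-12,0,0,0],
  [0,0,-12,0,0,0],
  [0,0,-12,0,0,0],
  [0,0,-12,0,0,0],
])

```text
clock: 14.18
tcp_pos: [0.6355, -0.1559, 0.2724]
tcp_rot: [[-1.0, -0.024, -0.002], [-0.024, 1.0, -0.001], [0.002, -0.001, -1.0]]
contact_force: [0.4, 0.2, -0.1]
finger_gap: 0.0557
grip_force: 0.0
```

```bash
python3 - <<'E'
from h import *
s=read_state();print(s['clock'],s['tcp_pos'],np.round(s['contact_force'],1))
w=read_camera('wrist')[:,:,::-1];s=read_camera('scene')[:,:,::-1]
o=np.zeros((420,800,3),np.uint8);o[:330,:440]=cv2.resize(w,(440,330));o[:338,440:]=cv2.resize(s[140:290,120:280],(360,338),interpolation=cv2.INTER_CUBIC)
cv2.imwrite('pics/c7.png',o)
E
```

```text
14.1833 [ 0.63549045 -0.15590891  0.27242424] [ 0.4  0.2 -0.1]
```

View pics/c7.png

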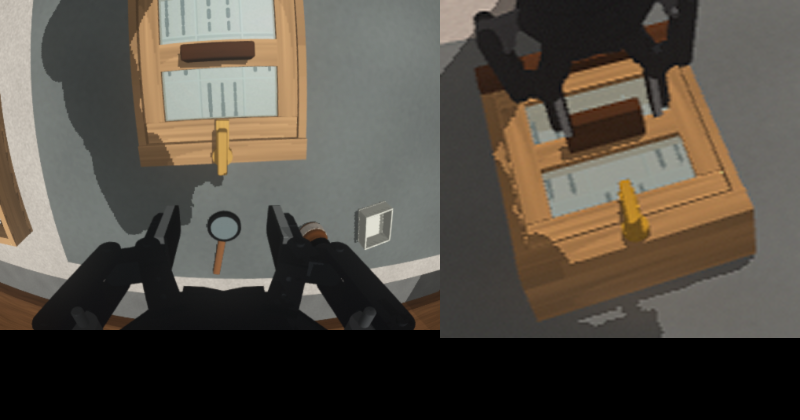

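The catch now points in over the flat lid (wrist view at (222,148)). The lens, jar and tray have not been touched. Handing in.

```bash
python3 -c "
from plant import *
print(job_done())"
```

```text
the job is handed in; nothing more can be done
None
```

The lid is seated flat in its recess with its tongue in the groove, and the catch is turned in over it to about 1.5 rad. Everything is released and the tray, jar and lens were left alone; I handed the job in at about 14 s, and the hand-in call gave no verdict.

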